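# Gauge a brass tube in the bench caliper

## Robot

A 6-joint arm with a two-finger parallel gripper is mounted at the origin on the work surface. World frame = base frame: x ahead of the robot, y to its left, z up, the work surface at z = 0. Lengths are in mm, angles in rad, forces in N, time in s.
With the tool pointing down it reaches from about 350 to 775 mm from the base axis. Payload 7.3 kg.
Tool frame: the origin (TCP) lies midway between the tips of the shut fingers; the grasp point (between the pads) lies 19 mm behind it (ctrl.pinch_z is the distance from the TCP to the grasp point, in mm); z points along the fingers, y is the line along which they close (so a half turn about z gives the same grasp; the last joint's range is limited). The gripper opens to 92 mm and grips with 3 to 60 N. Pads are 19 mm wide; open, the fingers measure 130 mm over their backs; the gripper's body (75 mm by 190 mm) begins 47 mm behind the grasp point.
Start: joints at [-1.317, 0.342, 1.524, -0, 1.275, -0.146], TCP at [204.371, -483.609, 226.741] pointing down, gripper open.
Joint ranges: [-2.53, 2.53], [-0.77, 2.02], [0.04, 2.7], [-1, 4.14], [0.28, 2.66], [-3.11, 3.11]. Speed limits (rad/s): [2.57, 2.57, 3.14, 3.14, 3.14, 3.14].

## Interface

Orientations are given as a rotation vector (axis times angle).
In Python, from cell import ctrl gives the robot as it stands.
- The arm moves only by the tool step_arm, never from a script. Its argument "targets" is a list that holds one entry, the list of rows, each a list of 4 numbers: the shift along the world's x, y, z in mm, then the turn about the world's z in degrees. In form: [[[dx, dy, dz, twist], ...]]. A call has 1 to 20 rows; each row is the pose to reach, as a shift and turn from the pose commanded when the call began; what a row does not reach only later rows make up. A row lasts 1/8 s, in which the tool goes at most 62.5 mm and 10.7 degrees, less where a joint would pass 70% of its speed; a pose out of reach is approached as far as the arm can. A call with a gripper value outside its range is refused whole. "fingers" is the finger opening in mm, from 0 to 91.8, set as the call begins (left out, the last holds). The fingers move at their own pace and stop on an object; "force" is the grip in N (left out, the last holds). Time passes only in rows, so rows that repeat a pose let the fingers close. It gives the time, the measured TCP pose, the force, the opening and the grip force at its end, in the units of the state.
- ctrl.get_obs(): the state, without advancing time (a new reading comes with each control period).
- ctrl.snapshot(name): name is "side" or "top"; returns a dict with "image" (480x640x3 uint8, red, green, blue), "range_z" (480x640 float32, mm along the optical axis (not along the pixel's ray), 0 where there is no reading), "mtx" (3x3 intrinsics, pixels), "pose" (4x4, takes a point from camera to world coordinates). Camera axes: x right, y up, looking along -z (the intrinsics and any distortion apply to the point x, -y, -z); pixel columns grow to the right and rows downward; lengths in mm; the calibration is good to about 2 mm. A picture is of the moment at which its call begins.
- ctrl.finish_job(): hands the job in; it is judged then, once.
The state is a dict: "time_s": time; "joint_positions": joint angles; "joint_velocities": joint speeds; "effort": joint torques, N m; "tool_pos": TCP position; "tool_rot": TCP orientation; "force": force on the tool from outside, world axes, zero at the start; "wrist_torque": the same for the moment, N m; "grip_width": finger opening in mm; "gripper_force": force on a finger pad.
Only numpy, scipy, OpenCV 4.12 (cv2) and the standard library are available. Lean on these libraries where they do the work, as an engineer would, in place of code of your own. Each camera call takes 0.05 s, during which the arm holds its last target. There are 200 camera calls.

## Task

Stand the brass tube (the piece with the hole through it) upright on the bench caliper's plate between its open jaws and let go of it. Then, moving the sliding jaw by its thumb fin only, close it gently until the tube bears against both jaws with a light measuring pressure of about half a kilogram (5 N), without tilting the jaw; let go so that the jaws stay closed on the upright tube. Leave the brass rod and the brass block standing where they are.

Things in the scene. Friction and masses are not known exactly. Their poses are not given: they have to be found in the camera images.
- tube: brass tube standing on the bench, outer diameter roughly 24 mm (not known better than 1 mm: it is what is being gauged), bore 16 mm, height 50 mm, mass about 0.1 kg, stands on either end; origin at the centre of its lower end, z up along its axis
- rod: solid brass rod piece standing upright, diameter 20 mm, height 46 mm, no hole; origin at the centre of its lower end. Not to be moved
- block: solid square brass block standing upright, 22 x 22 mm, height 44 mm; origin at the centre of its underside. Not to be moved
- caliper: bench caliper, screwed down: grey plate 150 (x) x 250 (y) x 8 mm, origin at its underside's centre, z up; the tube stands on its top (z = 8 mm). Beam 16 mm wide along y at x = +50 mm, top at z = 30 mm. Both jaws are flat blades from the beam to x = -50 mm, z = 10 to 34 mm; the tube goes between them at about x = -12 mm, at any y between the open jaws
- anvil: fixed jaw on the caliper's +y side, clamped on the beam (place varies 6 mm), does not slide. Origin on the beam's centre line, at the plate's underside, in the face of its blade that looks to -y; axes as the caliper's. Blade y 0 to +10 mm, clamp to y = +30, z = 44 mm. A dark flat pad (x -92 to -32 mm) is screwed out of that face by an unknown 2 to 16 mm: the tube bears on the pad
- carriage (a joint): travel (m) of the sliding carriage along the beam: 0 = fully open, grows towards the anvil (caliper +y), at most 0.11. At 0 the moving jaw's contact face, which looks to +y, lies at caliper y = -69 mm. About 2 N of friction to slide; stays where it is left
- fin (a point): centre of the thumb fin, an upright ribbed steel plate above the beam on the carriage: 24 (x) x 10 (y, along the travel) x 36 mm tall; its foot, on the carriage block (30 x 32 mm, top at caliper z = 40 mm), is 18 mm below. Push it on its -y face or pinch it. The moving jaw's face lies 16 mm to +y of this point
- jaw: moving jaw, a steel blade on the carriage: y from +8 to +16 mm, x from -100 to -8 mm; origin on the beam's centre line under the fin, at the plate's underside. A stiff spring holds it square; pressed, it rocks about its vertical axis: 0.0018 rad per N with the tube at caliper x = -12 mm (9 N per mm of carriage travel). At most 0.025 rad (14 N); no finger may touch it
Not all that is in view belongs to the job. Leave any pink, red or white look-alike of the tube alone.

How it is judged (in metres and radians):
On the way, in this order (a step that is already met when the one before it is completed fails the run):
1. the tube stands upright on the caliper's plate between the open jaws, released, and the jaw does not press on it (x of tube in the frame of caliper between -0.05 and 0.02 m and y of tube in the frame of caliper between -0.075 and 0.045 m and z of tube in the frame of caliper between 0.005 and 0.011 m and angle between tube's own z axis and vertical below 0.06 rad and contact force between each of the fingers, jaw and tube below 0.1 N), for 0.2 s.
2. closed on the standing, free tube: both jaws press on it with more than 2 N (x of tube in the frame of caliper between -0.05 and 0.02 m and y of tube in the frame of caliper between -0.075 and 0.045 m and z of tube in the frame of caliper between 0.005 and 0.011 m and angle between tube's own z axis and vertical below 0.06 rad and contact force between each of jaw, anvil and tube above 2 N and contact force between the fingers and tube below 0.1 N), for 0.2 s.
At the end, for the whole second after the job is handed in: the tube stands upright (within 0.06 rad) and still on the caliper's plate between the jaw blades, the fixed and the moving jaw both still touch it (over 0.2 N each) and the jaw is square within 0.02 rad (x of tube in the frame of caliper between -0.05 and 0.02 m and y of tube in the frame of caliper between -0.075 and 0.045 m and z of tube in the frame of caliper between 0.005 and 0.011 m and angle between tube's own z axis and vertical below 0.06 rad and contact force between each of jaw, anvil and tube above 0.2 N and angle between the y axis of jaw and the y axis of caliper, either way round below 0.02 rad and linear speed of tube below 0.01 m/s).
It fails at once if the moving jaw is rocked by more than 0.025 rad (pressed with more than about 14 N) (angle between the y axis of jaw and the y axis of caliper, either way round above 0.025 rad).
It fails at once if the fingers push on the moving jaw's blade instead of the carriage (contact force between the fingers and jaw above 2 N).
It fails at once if the rod or the block is moved by more than 15 mm (distance of any of rod, block from where it was at the start of the episode above 0.015 m).
It also fails if it takes over 58 s, if anything falls off the work surface, if the arm or the gripper's body presses on something with over 40 N, if the wrist force passes 120 N, or if a joint passes its speed limit or range.

## Working session

There is one attempt and no reset: what is moved stays moved. The work goes in short steps, Python scripts to look and compute and a tool call to move; the robot and the scene stay as the last step left them, time stands still between calls to the robot, and variables do not carry over. Pictures are saved under pics/ and viewed, at most 10 in all, crops included, and the job is handed in when it is done.

Besides the shell and the picture viewer there is one more tool, called after "Emit:" as name([rows], argument=value, ...), one row to a line, values as JSON. step_arm: Moves the arm, as the interface text tells. Its arguments: {"type":"object","properties":{"targets":{"type":"array","items":{"type":"array","items":{"type":"array","items":{"type":"number"}}}},"fingers":{"type":"number"},"force":{"type":"number"}},"required":["targets"]}

```bash
mkdir -p pics
cat > h.py <<'E'
from cell import ctrl
import numpy as np, cv2, pickle
def snap(n,f):
    s=ctrl.snapshot(n); pickle.dump(s,open(f+'.pkl','wb')); cv2.imwrite('pics/'+f+'.png',s['image'][:,:,::-1]); return s
def cloud(s):
    v,u=np.mgrid[0:480,0:640]; z=s['range_z']; K=s['mtx']
    P=np.stack([(u-K[0,2])/K[0,0]*z,-(v-K[1,2])/K[1,1]*z,-z,np.ones_like(z)],-1)
    return (P@np.array(s['pose']).T)[...,:3]
def load(f): return pickle.load(open(f+'.pkl','rb'))
E
python3 - <<'E'
from h import *
for n in('top','side'):
    s=snap(n,n+'0'); print(s['mtx'],s['pose'],s.keys())
print(ctrl.get_obs())
E
```

```text
[[522.60475766   0.         324.56634349]
 [  0.         522.60475766 236.37781095]
 [  0.           0.           1.        ]] [[ 7.28038105e-03  9.80741534e-01 -1.95174384e-01  3.53363725e+02]
 [-9.99860218e-01  4.20177216e-03 -1.61830197e-02 -9.13550828e+01]
 [-1.50512813e-02  1.95264921e-01  9.80635034e-01  1.04743596e+03]
 [ 0.00000000e+00  0.00000000e+00  0.00000000e+00  1.00000000e+00]] dict_keys(['image', 'range_z', 'mtx', 'pose'])
[[602.71685389   0.         333.07901901]
 [  0.         602.71685389 248.01629399]
 [  0.           0.           1.        ]] [[ 9.95663829e-01  4.96144995e-02 -7.86888823e-02  4.78682210e+02]
 [-9.30143470e-02  5.43414107e-01 -8.34295775e-01 -8.93002286e+02]
 [ 1.36748146e-03  8.37997321e-01  5.45672631e-01  6.23079489e+02]
 [ 0.00000000e+00  0.00000000e+00  0.00000000e+00  1.00000000e+00]] dict_keys(['image', 'range_z', 'mtx', 'pose'])
{'time_s': 0.1, 'joint_positions': array([-1.31697604e+00,  3.42648689e-01,  1.52490535e+00,  1.20891132e-05,
        1.27540362e+00, -1.46009849e-01]), 'joint_velocities': array([ 0.00038296, -0.00055436, -0.00427864,  0.00093918,  0.00033134,
       -0.00043962]), 'effort': array([ 1.61874119e-03, -4.32005847e+01, -2.44693279e+01,  7.20303459e-02,
        5.26095985e-02, -5.39410462e-05]), 'tool_pos': array([ 204.2911688 , -483.23484962,  226.12235884]), 'tool_rot': array([-3.07768757e+00, -6.23600371e-01,  9.73452606e-05]), 'force': array([-0.57234741,  0.66948424,  0.3637471 ]), 'wrist_torque': array([ 0.00276218, -0.06351547, -0.03351109]), 'gripper_force': 0.0, 'grip_width': 91.99629808043532}
```

View pics/top0.png

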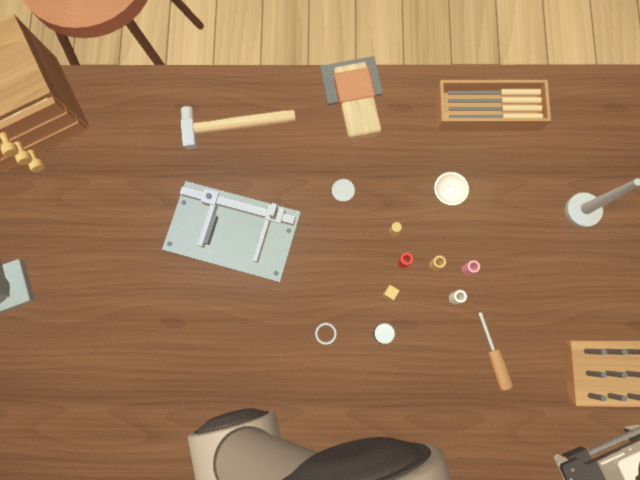

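View pics/side0.png

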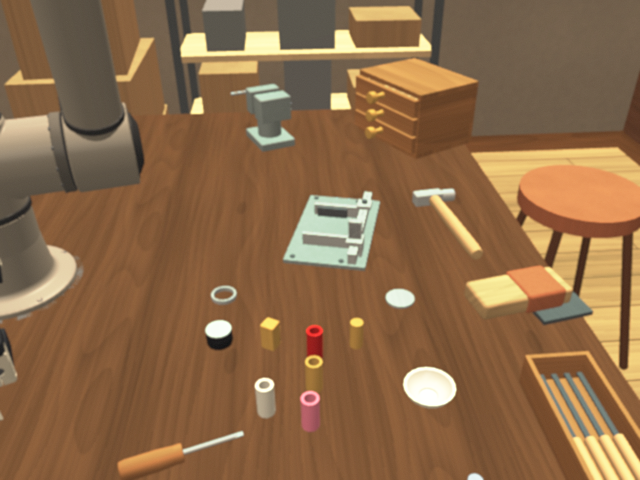

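The top view shows the brass tube at (438,262), with the red tube at (405,260), pink at (472,267) and white at (458,296). The rod is at (396,228) and the block at (391,293). The caliper is centred near (231,232), with the anvil on the left and the carriage and fin on the right at about (272,212).

Run:
```python
from h import *
s=load('top0');P=cloud(s)
im=cv2.resize(s['image'][175:290,155:305],None,fx=5.2,fy=5.2,interpolation=cv2.INTER_CUBIC); cv2.imwrite('pics/c1.png',im[:,:,::-1])
np.set_printoptions(precision=1,suppress=True)
# tube-like tops
for n,(u,v) in dict(tube=(438,262),red=(405,260),pink=(472,267),white=(458,296),rod=(396,228),block=(391,293)).items():
    q=P[v-14:v+15,u-14:u+15].reshape(-1,3); t=q[(q[:,2]>38)&(q[:,2]<60)]
    (cx,cy),r=cv2.minEnclosingCircle(t[:,:2].astype(np.float32)); print(n,cx,cy,r,np.median(t[:,2]),len(t))
# plate
R=P[170:290,155:310].reshape(-1,3); C=s['image'][170:290,155:310].reshape(-1,3).astype(int)
m=(C[:,0]<C[:,1]+8)&(R[:,2]>0); q=R[m&(R[:,2]<50)]
rc=cv2.minAreaRect(q[:,:2].astype(np.float32)); print('plate',rc,cv2.boxPoints(rc))
h=R[R[:,2]>55]; print('fin',h.mean(0),len(h),cv2.minAreaRect(h[:,:2].astype(np.float32)) if len(h) else 0)
print(np.median(q[:,2]))
```

```text
tube 503.7432861328125 -296.0050964355469 12.46606159210205 48.66505346254473 91
red 508.8199768066406 -232.6035614013672 11.832415580749512 48.80686450052474 88
pink 494.7744445800781 -359.8755798339844 11.944530487060547 48.83887617123719 95
white 437.8107604980469 -332.5210876464844 12.273675918579102 48.56859066561299 97
rod 572.3673095703125 -214.6239013671875 9.947968482971191 45.88685068004423 88
block 445.2160949707031 -203.55201721191406 14.149565696716309 43.33381920898637 135
plate ((573.6427612304688, 117.07408142089844), (252.36175537109375, 151.16754150390625), 74.85462951660156) [[467.7  15. ]
 [613.6 -24.5]
 [679.6 219.1]
 [533.7 258.6]]
fin [493.1 -25.3 492.3] 158 ((479.8918151855469, -25.99433135986328), (284.0638427734375, 20.813858032226562), 23.12889862060547)
8.342847096038668
```

View pics/c1.png

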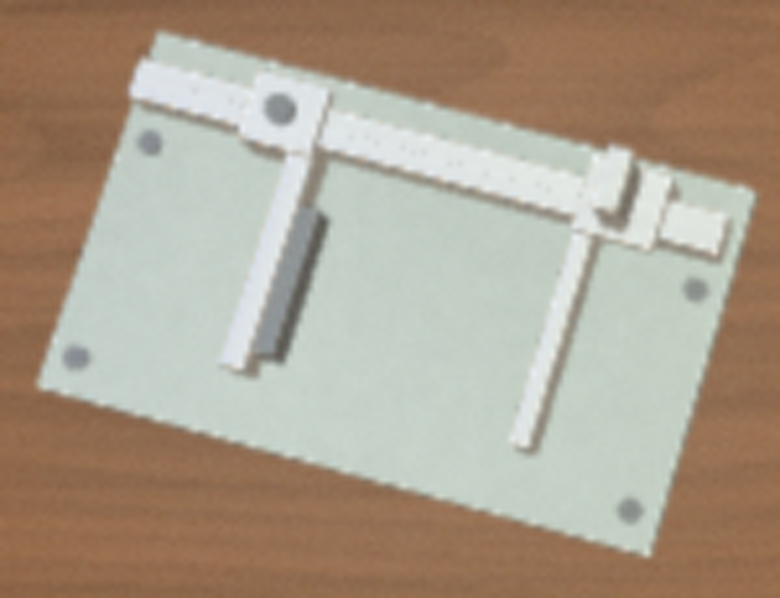

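The crop shows the pad on the anvil at (290,285), the moving blade from (585,235) to (525,445) and the fin top at (612,178). Next I'll measure these in the caliper frame.

Run:
```python
from h import *
np.set_printoptions(precision=1,suppress=True)
s=load('top0');P=cloud(s)[170:290,155:310].reshape(-1,3)
C0=s['image'][170:290,155:310].reshape(-1,3).astype(int)
m=(C0[:,0]<C0[:,1]+8)&(P[:,2]>5)&(P[:,2]<11)
rc=cv2.minAreaRect(P[m][:,:2].astype(np.float32)); print(rc)
c=np.array(rc[0]); a=np.deg2rad(rc[2]); ey=np.array([np.cos(a),np.sin(a)]); ex=np.array([ey[1],-ey[0]])
X=(P[:,:2]-c)@ex; Y=(P[:,:2]-c)@ey; Z=P[:,2]
def box(n,k):
    k=k&(abs(X)<90)&(abs(Y)<140); print(n,k.sum(),np.percentile(X[k],[2,98]) ,np.percentile(Y[k],[2,98]),np.median(Z[k]), 'ctr w',c+ex*np.mean(X[k])+ey*np.mean(Y[k]))
box('fin',(Z>66)&(Z<90))
box('carr',(Z>38)&(Z<42)&(Y<0))
box('clamp',(Z>42.5)&(Z<46)&(Y>0))
box('jawblade',(Z>30)&(Z<38)&(Y<0)&(X<20))
box('anvblade',(Z>25)&(Z<38)&(Y>0)&(X<20))
G=C0.mean(1)
box('pad',(Z>15)&(Z<38)&(Y>0)&(X<20)&(G<165))
print(ex,ey)
```

```text
((572.7998657226562, 116.52859497070312), (250.8682098388672, 149.8253173828125), 74.85462951660156)
fin 77 [38.  61.3] [-86.1 -76.1] 75.21908686007657 ctr w [599.  25.]
carr 109 [34.2 64. ] [-96.7 -65.3] 39.95627851240272 ctr w [595.   23.4]
clamp 12 [45.5 54.9] [51.6 60.6] 43.27065008918072 ctr w [635.7 158.4]
jawblade 143 [-48.3  18.1] [-73. -65.] 33.59172127713748 ctr w [540.1  54. ]
anvblade 341 [-48.3  17.6] [31.6 50.7] 32.49430090787075 ctr w [569.7 159.9]
pad 213 [-47.5  15.7] [31.3 41.4] 30.543878628021616 ctr w [568.1 154.6]
[ 1.  -0.3] [0.3 1. ]
```

Emit:
step_arm([
  [[38, 24, 0, 6.5], [76, 48, 0, 13], [114, 72, 0, 19.5], [152, 96, 0, 26], [190, 120, 0, 32.5], [228, 144, -20, 39], [266, 168, -50, 45.5], [300, 188, -90, 52], [300, 188, -110, 52], [300, 188, -110, 52], [300, 188, -110, 52]],
], fingers=54, force=15)

```text
time_s: 1.48
tool_pos: [504.5, -296.2, 117.6]
tool_rot: [2.494, 1.909, 0.0]
force: [0.4, -0.7, -0.4]
grip_width: 54.0
gripper_force: 0.0
```

Run:
```python
from h import *
from scipy.spatial.transform import Rotation as R
np.set_printoptions(precision=2,suppress=True)
o=ctrl.get_obs(); M=R.from_rotvec(o['tool_rot']).as_matrix(); print(o['time_s'],o['tool_pos'],M,o['force'],o['joint_positions'],o['grip_width'])
s=snap('side','side1'); P=cloud(s)
im=cv2.resize(s['image'][280:440,220:420],None,fx=4,fy=3.7); cv2.imwrite('pics/c2.png',im[:,:,::-1])
```

```text
1.475 [ 504.5  -296.21  117.61] [[ 0.26  0.97  0.  ]
 [ 0.97 -0.26 -0.  ]
 [-0.    0.   -1.  ]] [ 0.4  -0.66 -0.37] [-0.66  0.55  1.5  -0.    1.08 -0.4 ] 53.98268224439601
```

View pics/c2.png

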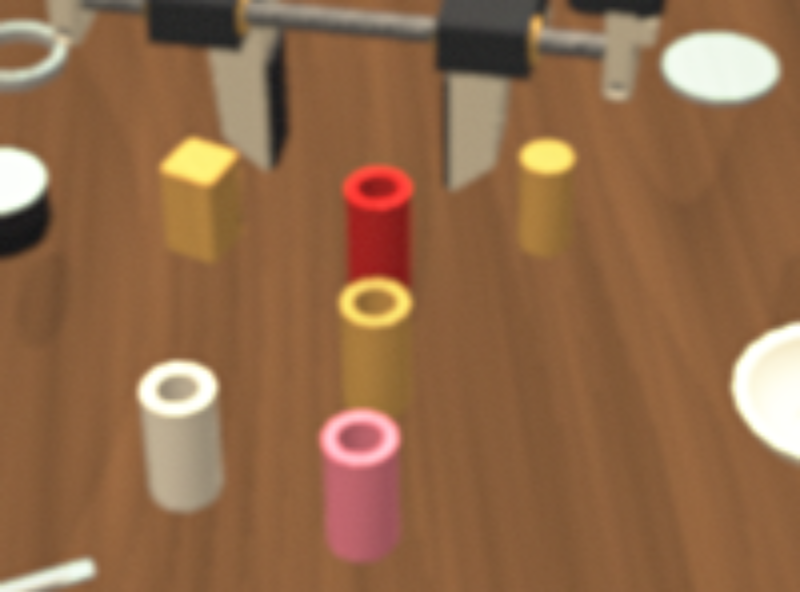

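The picture shows the fingers at (245,160) and (475,185) straddling the brass tube at (375,300), with the neighbours clear. I'll descend and grasp.

Emit:
step_arm([
  [[-0.5, 0, -40, 0], [-0.5, 0, -75, 0], [-0.5, 0, -92, 0], [-0.5, 0, -97, 0], [-0.5, 0, -97, 0]],
])

```text
time_s: 2.15
tool_pos: [504.4, -296.2, 20.7]
tool_rot: [2.493, 1.909, 0.001]
force: [-0.7, 0.6, -0.5]
grip_width: 53.9
gripper_force: 0.0
```

Emit:
step_arm([
  [[0, 0, 0, 0], [0, 0, 0, 0], [0, 0, 0, 0], [0, 0, 0, 0], [0, 0, 0, 0], [0, 0, 0, 0]],
], fingers=10, force=15)

```text
time_s: 2.9
tool_pos: [504.2, -295.8, 20.1]
tool_rot: [2.493, 1.91, 0.0]
force: [0.2, 0.2, 3.4]
grip_width: 23.8
gripper_force: 15.0
```

Emit:
step_arm([
  [[0, 0, 20, 0], [0, 0, 60, 0], [0, 0, 105, 0], [6, 40, 110, 0], [13, 90, 110, 0], [20, 140, 110, 0], [27, 190, 110, 0], [34, 240, 110, 0], [41, 290, 110, 0], [48, 340, 110, 0], [54, 385, 110, 0], [59, 423, 110, 0], [59, 423, 90, 0], [59, 423, 60, 0], [59, 423, 60, 0], [59, 423, 60, 0]],
])

```text
time_s: 4.9
tool_pos: [563.2, 127.3, 80.4]
tool_rot: [2.494, 1.91, 0.001]
force: [0.1, -0.7, -1.0]
grip_width: 23.9
gripper_force: 15.0
```

Run:
```python
from h import *
np.set_printoptions(precision=2,suppress=True)
o=ctrl.get_obs(); print(o['time_s'],o['tool_pos'],o['grip_width'],o['gripper_force'],o['force'])
s=snap('side','side2')
im=cv2.resize(s['image'][140:280,260:420],None,fx=5,fy=4.2); cv2.imwrite('pics/c3.png',im[:,:,::-1])
```

```text
4.9 [563.22 127.29  80.38] 23.946943488363626 14.988506510853767 [ 0.06 -0.66 -0.96]
```

View pics/c3.png

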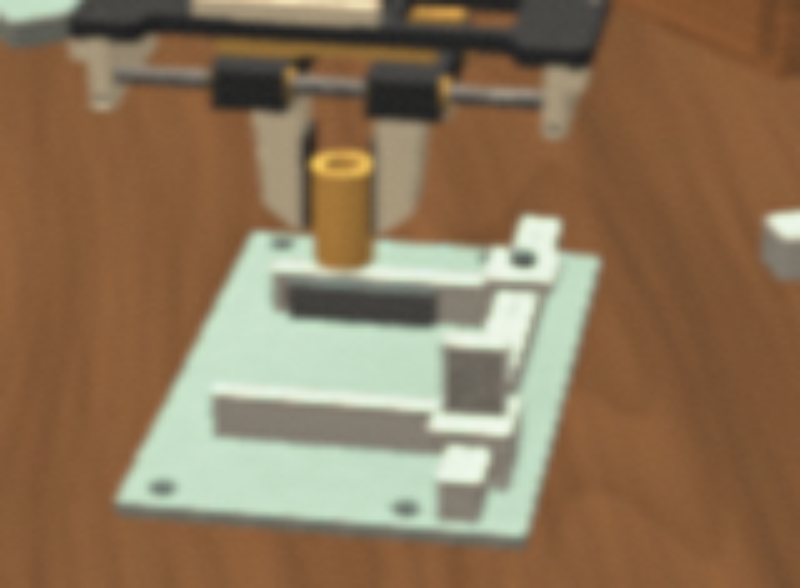

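The tube hangs upright in the fingers at (343,210), ahead of the pad and clear of both blades. I'll lower it.

Emit:
step_arm([
  [[0, 0, -25, 0], [0, 0, -42, 0], [0, 0, -49, 0], [0, 0, -51, 0], [0, 0, -51.5, 0], [0, 0, -52, 0], [0, 0, -52, 0]],
])

```text
time_s: 5.82
tool_pos: [563.2, 127.4, 28.2]
tool_rot: [2.493, 1.91, 0.001]
force: [-0.3, 0.2, -0.3]
grip_width: 23.7
gripper_force: 15.0
```

Emit:
step_arm([
  [[0, 0, -0.4, 0], [0, 0, -0.8, 0], [0, 0, -0.8, 0]],
])

```text
time_s: 6.2
tool_pos: [563.4, 127.5, 28.0]
tool_rot: [2.493, 1.91, 0.002]
force: [-1.2, -0.8, 7.8]
grip_width: 24.2
gripper_force: 15.0
```

Emit:
step_arm([
  [[0, 0, 0.4, 0], [0, 0, 0.4, 0], [0, 0, 0.4, 0], [0, 0, 0.4, 0], [0, 0, 15, 0], [0, 0, 50, 0], [0, 0, 90, 0], [0, 0, 90, 0]],
], fingers=42)

```text
time_s: 7.2
tool_pos: [565.2, 127.7, 121.3]
tool_rot: [2.49, 1.908, 0.011]
force: [0.6, -0.1, -0.8]
grip_width: 41.6
gripper_force: 0.0
```

Emit:
step_arm([
  [[0, -50, 0, 0], [0, -100, 0, 0], [0, -150, 0, 0], [0, -150, 0, 0]],
], fingers=0)

```text
time_s: 7.7
tool_pos: [562.5, -25.8, 116.6]
tool_rot: [-2.498, -1.905, 0.001]
force: [0.8, -0.1, -0.8]
grip_width: 6.5
gripper_force: 0.0
```

Run:
```python
from h import *
np.set_printoptions(precision=1,suppress=True)
o=ctrl.get_obs(); print(o['time_s'],o['tool_pos'],o['grip_width'],o['force'])
s=snap('side','side3')
im=cv2.resize(s['image'][140:300,260:440],None,fx=4.4,fy=3.7); cv2.imwrite('pics/c4.png',im[:,:,::-1])
s=snap('top','top3');P=cloud(s)[170:290,155:310].reshape(-1,3)
c=np.array([572.8,116.5]);a=np.deg2rad(74.85); ey=np.array([np.cos(a),np.sin(a)]); ex=np.array([ey[1],-ey[0]])
X=(P[:,:2]-c)@ex; Y=(P[:,:2]-c)@ey; Z=P[:,2]
for n,k in dict(tube=(Z>52)&(Z<62)&(X<20)&(abs(Y)<45)&(X>-40),fin=(Z>70)&(Z<80)&(X>30)&(X<70)&(Y<-50)&(Y>-100)).items():
    print(n,k.sum(),[np.percentile(v[k],[2,98]) for v in(X,Y,Z)] if k.any() else 0)
```

```text
7.7 [562.5 -25.8 116.6] 6.499675619303601 [ 0.8 -0.1 -0.8]
tube 0 0
fin 0 0
```

View pics/c4.png

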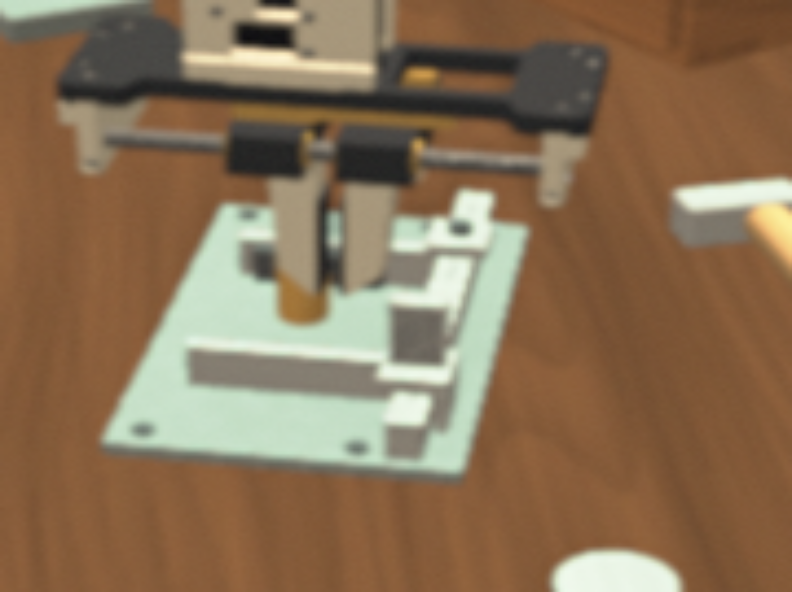

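The tube stands upright on the plate at (303,300), with the pad behind it and the moving jaw open. Next I'll go behind the fin.

Emit:
step_arm([
  [[15, 10, 0, 0], [29, 20, -5, 0], [29, 20, -35, 0], [29, 20, -60, 0], [29, 20, -65, 0], [29, 20, -65, 0], [29, 20, -65, 0]],
])

```text
time_s: 8.68
tool_pos: [592.7, -2.4, 53.0]
tool_rot: [2.492, 1.91, 0.002]
force: [-0.1, -0.5, 0.7]
grip_width: 0.4
gripper_force: 0.0
```

Run:
```python
from h import *
np.set_printoptions(precision=2,suppress=True)
o=ctrl.get_obs(); print(o['time_s'],o['tool_pos'],o['grip_width'],o['force'])
p=o['tool_pos'][:2]-[572.8,116.5]; print('caliper xy',p@[.9652,-.2613],p@[.2613,.9652])
s=snap('side','side4')
im=cv2.resize(s['image'][140:300,260:440],None,fx=4.4,fy=3.7); cv2.imwrite('pics/c5.png',im[:,:,::-1])
```

```text
8.675 [592.66  -2.41  53.01] 0.37313467328471933 [-0.09 -0.45  0.73]
caliper xy 50.24139091177003 -109.58027527267812
```

View pics/c5.png

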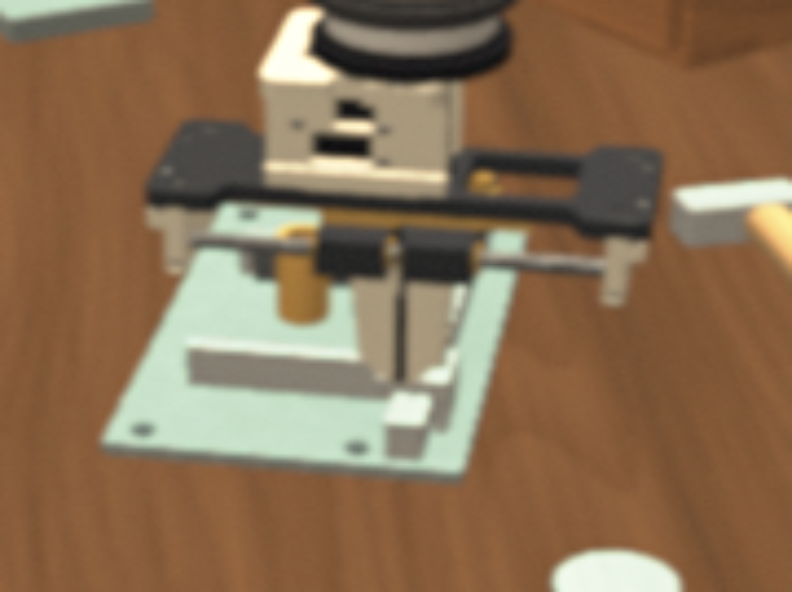

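The closed fingers stand squarely behind the fin at (400,380), and the tube at (303,290) is clear. I'll push along the caliper's +y, (0.261, 0.965).

Emit:
step_arm([
  [[0.8, 2.9, 0, 0], [1.6, 5.8, 0, 0], [2.3, 8.7, 0, 0], [3.1, 11.6, 0, 0], [3.9, 14.5, 0, 0], [5.2, 19.3, 0, 0], [6.5, 24.1, 0, 0], [7.8, 29, 0, 0], [9.1, 33.8, 0, 0], [10.5, 38.6, 0, 0], [11.8, 43.4, 0, 0], [13.1, 48.3, 0, 0], [14.1, 52.1, 0, 0], [14.9, 55, 0, 0], [15.7, 57.9, 0, 0], [15.7, 57.9, 0, 0]],
])

```text
time_s: 10.72
tool_pos: [607.8, 55.7, 52.0]
tool_rot: [2.494, 1.91, 0.001]
force: [0.5, 0.2, -0.1]
grip_width: 0.8
gripper_force: 0.0
```

Run:
```python
from h import *
np.set_printoptions(precision=2,suppress=True)
o=ctrl.get_obs(); print(o['time_s'],o['tool_pos'],o['force'],'f along',o['force'][:2]@[.2613,.9652])
p=o['tool_pos'][:2]-[572.8,116.5]; print('caliper xy',p@[.9652,-.2613],p@[.2613,.9652])
s=snap('side','side5')
im=cv2.resize(s['image'][140:300,260:440],None,fx=4.4,fy=3.7); cv2.imwrite('pics/c6.png',im[:,:,::-1])
```

```text
10.725 [607.84  55.69  51.95] [ 0.46  0.17 -0.06] f along 0.288374045787903
caliper xy 49.712888497457236 -49.532344842060056
```

View pics/c6.png

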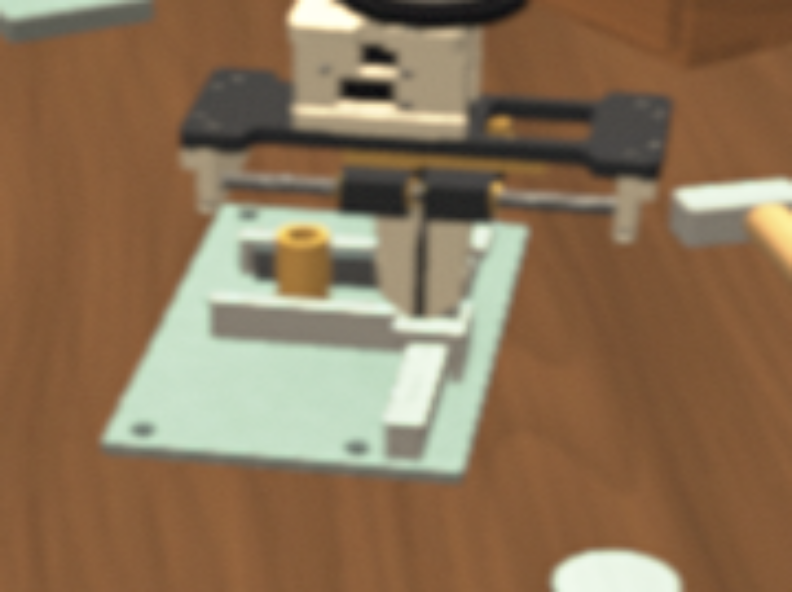

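The carriage follows, and its blade at (330,320) is nearing the tube at (303,265). I'll continue more slowly.

Emit:
step_arm([
  [[0.4, 1.5, 0, 0], [0.8, 3, 0, 0], [1.2, 4.5, 0, 0], [1.6, 6, 0, 0], [2, 7.5, 0, 0], [2.4, 9, 0, 0], [2.8, 10.5, 0, 0], [3.3, 12, 0, 0], [3.7, 13.5, 0, 0], [4.1, 15, 0, 0], [4.5, 16.5, 0, 0], [4.5, 16.5, 0, 0]],
])

```text
time_s: 12.28
tool_pos: [612.1, 72.0, 52.0]
tool_rot: [-2.494, -1.911, -0.0]
force: [0.6, -1.4, 0.5]
grip_width: 0.9
gripper_force: 0.8
```

Emit:
step_arm([
  [[0.13, 0.5, 0, 0], [0.26, 1, 0, 0], [0.4, 1.5, 0, 0], [0.53, 2, 0, 0], [0.66, 2.5, 0, 0], [0.8, 3, 0, 0], [0.8, 3, 0, 0]],
])

```text
time_s: 13.15
tool_pos: [612.9, 74.9, 52.0]
tool_rot: [2.494, 1.91, 0.0]
force: [-0.5, -1.6, 0.6]
grip_width: -0.1
gripper_force: 1.1
```

Emit:
step_arm([
  [[0.08, 0.3, 0, 0], [0.16, 0.6, 0, 0], [0.24, 0.9, 0, 0], [0.32, 1.2, 0, 0], [0.4, 1.5, 0, 0]],
])

```text
time_s: 13.78
tool_pos: [613.3, 76.3, 52.0]
tool_rot: [2.494, 1.91, 0.0]
force: [-0.2, -2.9, 0.9]
grip_width: 0.4
gripper_force: 1.3
```

Emit:
step_arm([
  [[0.08, 0.3, 0, 0], [0.16, 0.6, 0, 0], [0.21, 0.8, 0, 0], [0.21, 0.8, 0, 0]],
])

```text
time_s: 14.28
tool_pos: [613.5, 77.1, 51.9]
tool_rot: [2.494, 1.91, 0.0]
force: [1.0, -1.8, 1.8]
grip_width: 0.6
gripper_force: 1.2
```

Run:
```python
from h import *
np.set_printoptions(precision=2,suppress=True)
s=snap('side','side6');o=ctrl.get_obs(); print(o['tool_pos'],o['force'])
im=cv2.resize(s['image'][175:245,300:390],None,fx=8.8,fy=8.5,interpolation=cv2.INTER_CUBIC); cv2.imwrite('pics/c7.png',im[:,:,::-1])
```

```text
[613.52  77.14  51.98] [-0.24 -2.69  1.78]
```

View pics/c7.png

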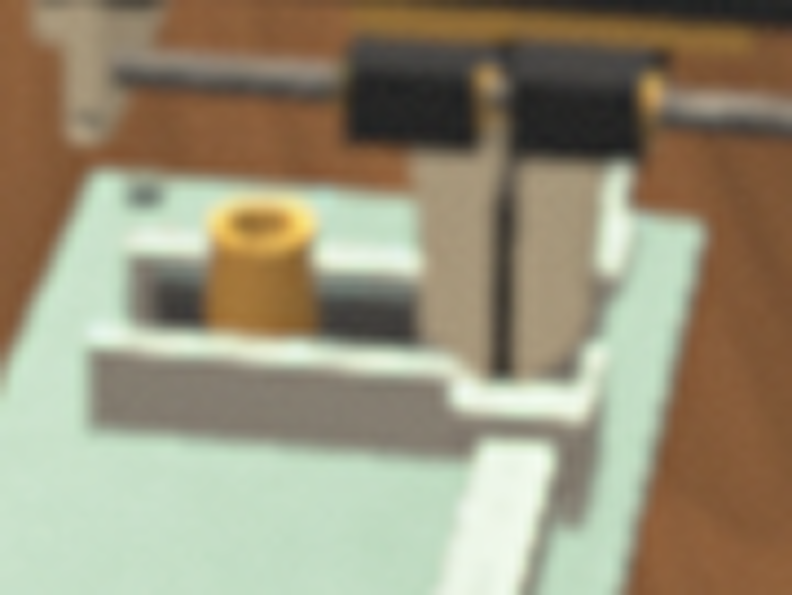

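The tube at (260,270) is upright, with the blade at or near it and a gap to the pad remaining. I'll use short increments and watch the force.

Emit:
step_arm([
  [[0.08, 0.3, 0, 0], [0.16, 0.6, 0, 0], [0.24, 0.9, 0, 0], [0.24, 0.9, 0, 0]],
])

```text
time_s: 14.82
tool_pos: [613.7, 78.1, 52.0]
tool_rot: [2.494, 1.91, 0.0]
force: [0.2, -1.7, 3.3]
grip_width: 0.3
gripper_force: 1.2
```

Emit:
step_arm([
  [[0.08, 0.3, 0, 0], [0.16, 0.6, 0, 0], [0.21, 0.8, 0, 0], [0.21, 0.8, 0, 0]],
])

```text
time_s: 15.32
tool_pos: [614.0, 78.8, 51.9]
tool_rot: [2.494, 1.91, 0.0]
force: [-0.3, -2.4, 1.3]
grip_width: 0.7
gripper_force: 1.2
```

Emit:
step_arm([
  [[0.05, 0.2, 0, 0], [0.1, 0.4, 0, 0], [0.16, 0.6, 0, 0], [0.16, 0.6, 0, 0]],
])

```text
time_s: 15.82
tool_pos: [614.1, 79.4, 52.0]
tool_rot: [2.494, 1.91, 0.0]
force: [-0.2, -2.7, 2.0]
grip_width: 0.6
gripper_force: 1.2
```

Emit:
step_arm([
  [[0.07, 0.25, 0, 0], [0.13, 0.5, 0, 0], [0.2, 0.75, 0, 0], [0.2, 0.75, 0, 0]],
])

```text
time_s: 16.32
tool_pos: [614.3, 80.2, 51.9]
tool_rot: [2.494, 1.91, 0.0]
force: [0.6, -2.7, 1.6]
grip_width: 0.6
gripper_force: 1.2
```

Emit:
step_arm([
  [[0.07, 0.25, 0, 0], [0.13, 0.5, 0, 0], [0.2, 0.75, 0, 0], [0.2, 0.75, 0, 0]],
])

```text
time_s: 16.82
tool_pos: [614.5, 80.9, 51.9]
tool_rot: [2.494, 1.91, 0.0]
force: [0.6, -2.5, 1.0]
grip_width: 0.1
gripper_force: 1.3
```

Emit:
step_arm([
  [[0.07, 0.25, 0, 0], [0.13, 0.5, 0, 0], [0.2, 0.75, 0, 0], [0.2, 0.75, 0, 0]],
])

```text
time_s: 17.32
tool_pos: [614.6, 81.4, 51.9]
tool_rot: [2.494, 1.91, -0.0]
force: [-0.5, -3.8, 2.7]
grip_width: 0.4
gripper_force: 2.4
```

Emit:
step_arm([
  [[0.05, 0.2, 0, 0], [0.05, 0.2, 0, 0]],
])

```text
time_s: 17.58
tool_pos: [614.7, 81.6, 51.9]
tool_rot: [2.494, 1.91, -0.001]
force: [-0.7, -5.2, 2.1]
grip_width: 0.2
gripper_force: 2.6
```

Emit:
step_arm([
  [[0.07, 0.25, 0, 0], [0.07, 0.25, 0, 0], [0.07, 0.25, 0, 0]],
])

```text
time_s: 17.95
tool_pos: [614.7, 81.7, 51.9]
tool_rot: [2.494, 1.91, -0.001]
force: [-0.5, -5.6, 1.7]
grip_width: 0.4
gripper_force: 2.9
```

Emit:
step_arm([
  [[0.05, 0.2, 0, 0], [0.05, 0.2, 0, 0], [0.05, 0.2, 0, 0], [0.05, 0.2, 0, 0]],
])

```text
time_s: 18.45
tool_pos: [614.7, 81.8, 52.0]
tool_rot: [2.494, 1.91, -0.001]
force: [-0.9, -6.0, 3.1]
grip_width: 0.3
gripper_force: 3.1
```

Emit:
step_arm([
  [[0.08, 0.3, 0, 0], [0.08, 0.3, 0, 0], [0.08, 0.3, 0, 0], [0.08, 0.3, 0, 0]],
])

```text
time_s: 18.95
tool_pos: [614.8, 81.9, 51.9]
tool_rot: [2.494, 1.91, -0.001]
force: [-1.4, -6.6, 2.5]
grip_width: 0.5
gripper_force: 3.4
```

Emit:
step_arm([
  [[0, 0, 0, 0], [0, 0, 0, 0], [-0.3, -1, 0, 0], [-1, -4, 0, 0], [-3, -11, 0, 0], [-5, -19, 0, 0], [-5, -19, 30, 0], [-5, -19, 70, 0], [-20, -60, 90, 0], [-30, -110, 90, 0], [-40, -160, 90, 0], [-40, -160, 90, 0], [-40, -160, 90, 0]],
])

```text
time_s: 20.58
tool_pos: [574.8, -77.4, 141.9]
tool_rot: [-2.495, -1.909, -0.001]
force: [-0.3, 0.0, -0.0]
grip_width: 0.4
gripper_force: 0.0
```

Run:
```python
from h import *
np.set_printoptions(precision=2,suppress=True)
s=snap('side','side8');o=ctrl.get_obs(); print(o['time_s'],o['tool_pos'],o['force'])
im=cv2.resize(s['image'][175:245,300:390],None,fx=8.8,fy=8.5,interpolation=cv2.INTER_CUBIC); cv2.imwrite('pics/c8.png',im[:,:,::-1])
```

```text
20.625 [574.94 -76.76 141.87] [-0.38  1.04  0.29]
```

View pics/c8.png

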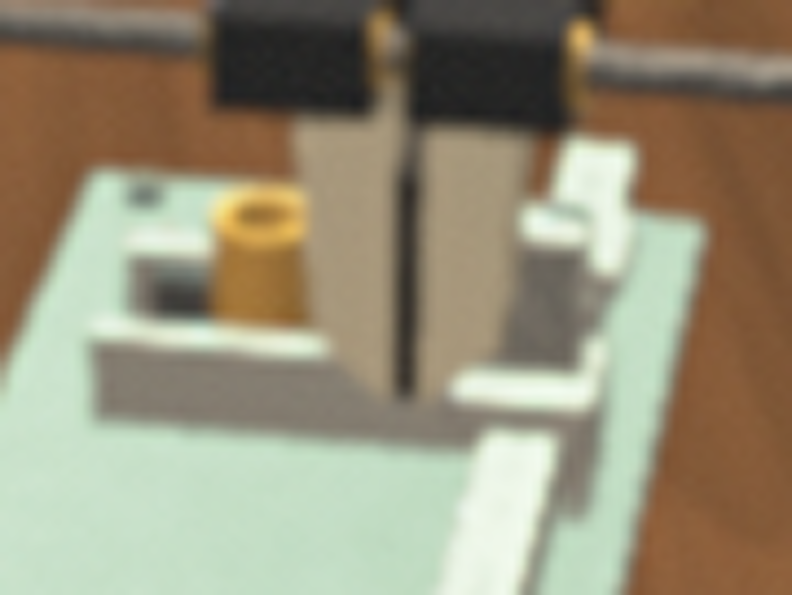

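The fingers are clear, the tube at (260,255) stands upright between blade and pad, and the jaw looks square. The force rise of about 4 N over 0.5 mm matches the jaw spring, and the final travel matches the pad position I measured earlier, so I'm handing in.

```bash
python3 -c "
from cell import ctrl
print(ctrl.finish_job())"
```

```text
the job is handed in; nothing more can be done
None
```

The job is handed in, result not reported back: the brass tube stands upright between the closed jaws, pressed with an estimated 4–5 N through the fin before I let go; I steered clear of the rod and block but didn't re-measure them.

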